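# Put the sampling rods away in their holder tubes

### The job

The two steel rods have drained: take them out of the sloping rack and stand each one foot-down in the upright tube of its size, the long rod in the tall tube and the short rod in the short tube, fully down to the bottom. Leave the brush in the rack and do not push the other things on the bench about.

Things in the scene. Friction and masses are not known exactly. Their poses are not given: they have to be found in the camera images.
- long_rod: The long rod: steel, round 12 mm shaft, darker round grip 18 mm wide over its top 40 mm; 210 mm long, about 120 g. Starts foot-down in any one of the rack's three slots, leaning 35 degrees from vertical with its top towards the robot. Origin: centre of the foot's end; z runs along the rod from foot to top.
- short_rod: The short rod: steel, round 12 mm shaft, darker round grip 18 mm wide over its top 40 mm; 160 mm long, about 90 g. Starts foot-down in any one of the rack's three slots, leaning 35 degrees from vertical with its top towards the robot. Origin: centre of the foot's end; z runs along the rod from foot to top.
- tall_tube: The tall tube: upright white plastic tube on a round grey foot 66 mm wide, fixed to the bench. Rim 115 mm above the bench; round bore 26 mm wide, flaring to 38 mm over the top 12 mm; outside 34 mm (46 mm at the rim). Inner floor 12 mm above the bench. Origin: on its axis at bench level; z is up.
- short_tube: The short tube: upright white plastic tube on a round grey foot 66 mm wide, fixed to the bench. Rim 75 mm above the bench; round bore 26 mm wide, flaring to 38 mm over the top 12 mm; outside 34 mm (46 mm at the rim). Inner floor 12 mm above the bench. Origin: on its axis at bench level; z is up.
- rack: Drain rack, fixed. Base 170 x 270 mm (x -115 to +55), 8 mm thick. Aluminium board leaning 35 degrees from vertical towards -x (the robot), 105 mm long up the slope. On its +x side three square slots at y = -90, 0, +90 mm: 18 mm wide inside, 4 mm walls, 80 mm deep; floor centres at x = 20, z = 30 mm. Origin: on the bench, on the middle line; y runs along the row of slots.
- brush: Bottle brush, 165 mm long: 12 mm steel shaft with a white bristle head about 31 mm wide over the top 55 mm. It leans in the remaining slot of the rack, and must stay there. Origin: centre of the foot; z runs along it to the top.
- nut: Dark steel hexagon nut, 32 mm across flats, 24 mm high, lying between the two tubes; loose bystander. Origin: centre of its underside. 
- jar: Small white jar with black cap, 44 mm diameter, 55 mm high; loose bystander. Origin: centre of its underside. 
- beaker: White plastic beaker, 64 mm diameter, 75 mm high; loose bystander. Origin: centre of its underside. 
- meter: White hand-held meter, 90 x 160 x 24 mm, lying flat; loose bystander. Origin: centre of its underside. 
- spanner: Steel spanner 150 mm long and under 20 mm high, lying flat in front of the robot, across its x axis; loose bystander.

How it is judged (in metres and radians):
At the end, for the whole second after the job is handed in: The long rod stands foot-down in the tall tube and the short rod foot-down in the short tube: foot within 10 mm of the tube's inner floor and 12 mm of its axis, rod within 0.2 rad of upright, at rest and released. The brush is still in its slot, its foot within 30 mm of where it began (z of long_rod in the frame of tall_tube between 0.004 and 0.022 m and horizontal distance between long_rod and tall_tube below 0.012 m and angle between each of long_rod, short_rod's own z axis and vertical below 0.2 rad and linear speed of each of long_rod, short_rod below 0.02 m/s and z of short_rod in the frame of short_tube between 0.004 and 0.022 m and horizontal distance between short_rod and short_tube below 0.012 m and distance of brush from where it was at the start of the episode below 0.03 m); the robot touches nothing.
It fails at once if the brush is pulled from its slot (moved more than 30 mm) (distance of brush from where it was at the start of the episode above 0.03 m).
It fails at once if another thing on the bench is pushed more than 40 mm (distance of any of nut, jar, beaker, meter, spanner from where it was at the start of the episode above 0.04 m).
It also fails if it takes over 67 s, if anything falls off the work surface, if the arm or the gripper's body presses on something with over 40 N, if the wrist force passes 120 N, or if a joint passes its speed limit or range.

### The arm

A 7-joint arm with a two-finger parallel gripper is mounted at the origin on the work surface. World frame = base frame: x ahead of the robot, y to its left, z up, the work surface at z = 0. Lengths are in mm, angles in rad, forces in N, time in s.
With the tool pointing down it reaches from about 350 to 900 mm from the base axis. Payload 8.1 kg.
Tool frame: the origin (TCP) lies at the centre of the arm's flange, where the gripper is bolted on; the fingertips stand 178 mm ahead of it and the grasp point (between the pads) lies 159 mm ahead of it (tips_ahead is the distance from the TCP to the fingertips, in mm); z points along the fingers, y is the direction in which the jaws open and shut (so a half turn about z gives the same grasp; the last joint's range is limited). The gripper opens to 92 mm and grips with 3 to 60 N. Pads are 19 mm wide; open, the fingers measure 130 mm over their backs; the gripper's body (75 mm by 190 mm) begins 47 mm behind the grasp point.
Start: joints at [-1.243, 0.434, 0.025, 1.573, -0.012, 1.134, -0.075], TCP at [261.022, 567.891, 404.742] pointing down, gripper open.
Joint ranges: [-2.62, 2.62], [-0.44, 2.09], [-1.27, 1.32], [0.08, 2.57], [-1.32, 4.46], [0.12, 2], [-2.74, 2.74]. Speed limits (rad/s): [2.22, 2.22, 3.01, 3.01, 3.14, 3.14, 3.14].

### API

Orientations are given as a unit quaternion [w, x, y, z].
In Python, from plant import * gives the robot as it stands.
- The arm moves only by the tool drive_tool, never from a script. Its argument "steps" is a list of rows, each a list of 5 numbers: the finger opening in mm, from 0 to 91.8, then the shift along the world's x, y, z in mm, then the turn about the world's z in rad. In form: [[hand, x, y, z, spin], ...]. A call has 1 to 10 rows; each row shifts and turns the pose as measured when the row begins; what a row does not reach is not made up. A row lasts 1/8 s, in which the tool goes at most 62.5 mm and 10.7 degrees, less where a joint would pass 70% of its speed; a pose out of reach is approached as far as the arm can. A call with a gripper value outside its range is refused whole. The fingers move at their own pace and stop on an object; "grip_force" is the grip in N (left out, the last holds). Time passes only in rows, so rows that do not move let the fingers close. It gives the time, the measured TCP pose, the force and the opening at its end, in the units of the state.
- state(): the state, without advancing time (a new reading comes with each control period).
- camera(name): name is "side" or "top" or "wrist"; returns the picture (400x640x3 uint8, blue, green, red); there is no depth.
- camera_model(name): a dict with "fx", "fy", "cx", "cy" (pixels), "rvec" (rotation vector, rad) and "tvec" (3), from world to camera coordinates, as OpenCV has them; the wrist camera has in their place "mount" (4x4, takes a point from camera to tool coordinates, whose origin is the TCP and whose axes are the flange's). Camera axes: x right, y down, z forward; pixel columns grow to the right and rows downward; lengths in mm; the calibration is good to about 2 mm. A picture is of the moment at which its call begins: read the wrist's pose just before it. camera_model takes no time and is no camera call.
- job_done(): hands the job in, once; it reports no verdict.
Trained networks look in the newest picture that a camera, given by its name, has taken for a name from the list of things; names that differ only in an ending like _2 or _b are one class to them, and where a whole thing is asked for, a point or a joint stands for the part that bears it (a point fixed in the world has none). Each returns a list of dicts, best first, with "confidence" (0 to 1); they miss things now and then, are a little off and sometimes report something else, mostly with a low value. They report only what shows in the picture. A call takes as long as a camera call.
- outline_of(camera, query): "region" (400x640 bool, what is visible of it) and "rect" ([centre column, centre row, width, height] in pixels, round what is visible of it).
- pinpoint(camera, query): "point" ([row, column] in pixels: a listed point, or the origin of a listed thing).
The state is a dict: "clock": time; "qpos": joint angles; "joint_vel": joint speeds; "joint_efforts": joint torques, N m; "ee_pos": TCP position; "ee_rot": TCP orientation; "force": force on the tool from outside, world axes, zero at the start; "ft_torque": the same for the moment, N m; "opening": finger opening in mm.
Only numpy, scipy, OpenCV 4.12 (cv2) and the standard library are available. Lean on these libraries where they do the work, as an engineer would, in place of code of your own. Each camera call takes 0.05 s, during which the arm holds its last target. There are 200 camera calls.

## Working session

There is one attempt and no reset: what is moved stays moved. The work goes in short steps, Python scripts to look and compute and a tool call to move; the robot and the scene stay as the last step left them, time stands still between calls to the robot, and variables do not carry over. Pictures are saved under pics/ and viewed, about 8 in all and at most 12, crops included, and the job is handed in when it is done.

Besides the shell and the picture viewer there is one more tool, called after ">>>" by a JSON object that holds its "name" and its "arguments". drive_tool: Moves the arm, as the interface text tells. Its arguments: {"type":"object","properties":{"steps":{"type":"array"},"grip_force":{"type":"number"}},"required":["steps"]}

```bash
mkdir -p pics; ls
cat > h.py <<'E'
from plant import *
import numpy as np, cv2
def snap(n,f):
    im=np.asarray(camera(n)); cv2.imwrite('pics/'+f,im); return im
def ray(cam,rc):
    m=camera_model(cam); d=np.array([(rc[1]-m['cx'])/m['fx'],(rc[0]-m['cy'])/m['fy'],1.])
    R=cv2.Rodrigues(np.array(m['rvec'],float))[0]; t=np.array(m['tvec'],float).ravel()
    return -R.T@t, R.T@d
def atz(cam,rc,z):
    o,d=ray(cam,rc); return o+d*(z-o[2])/d[2]
def tri(a,b):
    (o1,d1),(o2,d2)=a,b
    d1=d1/np.linalg.norm(d1);d2=d2/np.linalg.norm(d2)
    s=np.linalg.lstsq(np.c_[d1,-d2],o2-o1,rcond=None)[0]
    p,q=o1+s[0]*d1,o2+s[1]*d2
    return (p+q)/2,np.linalg.norm(p-q)
E
python3 - <<'E'
from h import *
a=snap('top','t0.png');b=snap('side','s0.png')
print(state()['ee_rot'],state()['opening'])
for n in 'tall_tube short_tube rack long_rod short_rod brush nut jar beaker meter spanner'.split():
    P={}
    for c in ('top','side'):
        r=pinpoint(c,n)
        for k in r[:2]: print(n,c,np.round(k['point']),round(k['confidence'],2),np.round(atz(c,k['point'],0)) )
        if r:P[c]=r[0]['point']
    if len(P)==2: p,e=tri(ray('top',P['top']),ray('side',P['side'])); print('  tri',p.round(1),round(e,1))
E
```

```text
pics
[-8.36876410e-05  2.13773716e-01  9.76882943e-01 -7.12313554e-04] 92.09109844149692
tall_tube top [172. 445.] 0.66 [ 607. -250.    0.]
tall_tube side [320. 386.] 0.62 [ 600. -246.    0.]
tall_tube side [303. 350.] 0.49 [ 546. -189.    0.]
  tri [ 603.  -248.2    2.6] 7.0
short_tube top [235. 421.] 0.82 [ 435. -179.    0.]
short_tube top [156. 321.] 0.42 [653.  93.   0.]
short_tube side [307. 297.] 0.86 [ 438. -172.    0.]
short_tube side [305. 345.] 0.38 [ 534. -190.    0.]
  tri [ 435.6 -177.6    6.4] 2.8
rack top [158. 290.] 0.93 [648. 180.   0.]
rack side [200. 338.] 0.92 [635. 176.   0.]
  tri [642.6 181.1  -2.8] 12.1
long_rod top [150. 256.] 0.66 [670. 274.   0.]
brush top [148. 287.] 0.52 [674. 190.   0.]
nut side [307. 345.] 0.75 [ 533. -195.    0.]
nut side [260. 339.] 0.3 [562. -60.   0.]
jar top [191. 376.] 0.7 [553. -56.   0.]
jar side [259. 335.] 0.76 [555. -54.   0.]
  tri [553.6 -56.3   1.8] 1.2
beaker top [129. 373.] 0.88 [731. -51.   0.]
meter top [265. 200.] 0.92 [350. 416.   0.]
meter side [171. 230.] 0.72 [346. 419.   0.]
  tri [347.9 415.2   2. ] 3.8
spanner top [238. 347.] 0.67 [426.  23.   0.]
spanner side [250. 274.] 0.62 [421.   8.   0.]
spanner side [199. 339.] 0.29 [640. 183.   0.]
  tri [424.8  22.8 -13.3] 3.6
```

Run:
```python
import cv2,numpy as np
a=cv2.imread('pics/t0.png');b=cv2.imread('pics/s0.png')
a=cv2.resize(a[110:280,220:480],None,fx=3,fy=3,interpolation=2);b=cv2.resize(b[130:350,220:450],None,fx=2.7,fy=2.7,interpolation=2)
cv2.imwrite('pics/a.png',a);cv2.imwrite('pics/b.png',b);print(a.shape,b.shape)
```

```text
(510, 780, 3) (594, 621, 3)
```

View pics/a.png

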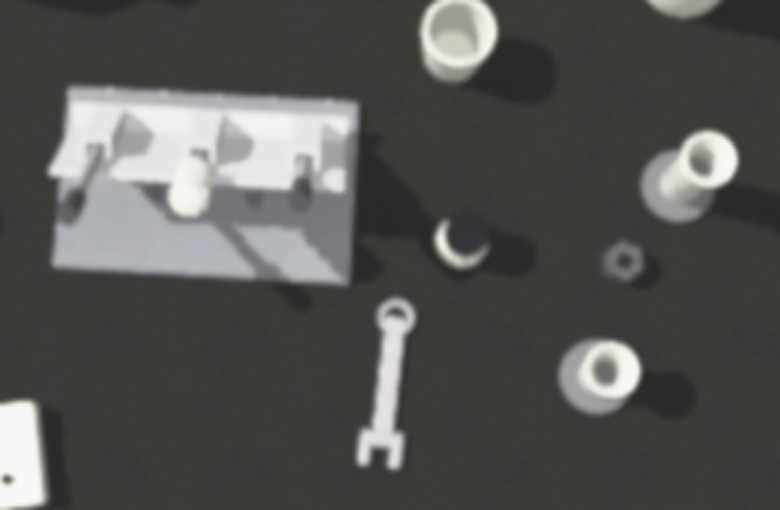

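View pics/b.png

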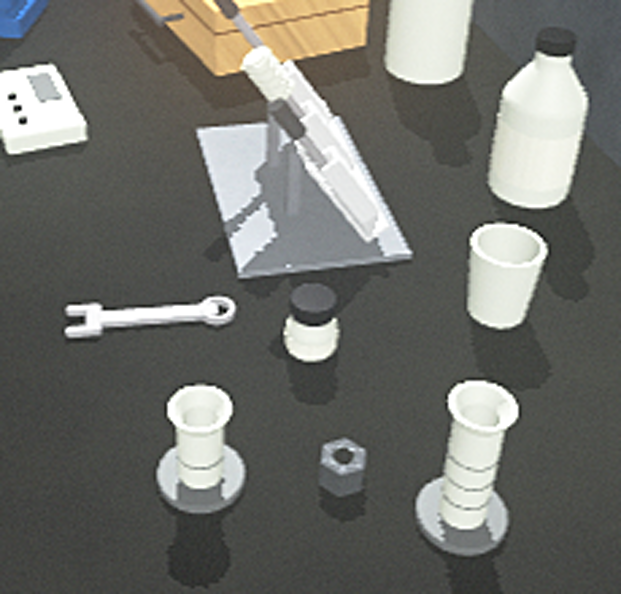

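Seen: long rod in the left (+y) slot, brush in the middle, short rod in the right slot. Tall tube rim is at about (456,163) in the full top picture and short tube rim at (424,233).

```bash
cat > m.py <<'E'
from h import *
c=[(220+x/3,110+y/3) for x,y in [(68,86),(358,103),(348,285),(52,268)]]
W=np.array([atz('top',(r,k),8)[:2] for k,r in c]); print(W.round(1))
L=np.array([[55,135],[55,-135],[-115,-135],[-115,135]],float)
lc,wc=L.mean(0),W.mean(0);A=((L-lc)*(1,1)).T@(W-wc)
yaw=np.arctan2(A[0,1]-A[1,0],A[0,0]+A[1,1]);R=np.array([[np.cos(yaw),-np.sin(yaw)],[np.sin(yaw),np.cos(yaw)]])
O=wc-R@lc;print('rack',O.round(1),yaw,'res',np.linalg.norm(L@R.T+O-W,axis=1).round(1))
s,k=np.sin(np.radians(35)),np.cos(np.radians(35))
def onrod(y,d): p=O+R@np.array([20-d*s,y]); return np.r_[p,30+d*k]
def pix(cam,p):
    m=camera_model(cam);K=np.array([[m['fx'],0,m['cx']],[0,m['fy'],m['cy']],[0,0,1.]])
    return cv2.projectPoints(np.array([p]),np.array(m['rvec'],float),np.array(m['tvec'],float),K,None)[0].ravel()
if __name__=='__main__':
    for n,y,l in(('long',90,210),('short',-90,160)):
        print(n,'grip',onrod(y,l-20).round(1),'top pix top/side',pix('top',onrod(y,l)).round(1),pix('side',onrod(y,l)).round(1))
    print('pull dir',np.r_[R@[-s,0],k].round(3))
    for n,z,t,d in(('tall',115,(163,456),(280,398.5)),('short',75,(233.3,423.7),(280,294))):
        print(n,atz('top',t,z).round(1),atz('side',d,z).round(1))
E
python3 m.py
```

```text
[[699.5 312.5]
 [684.1  43.1]
 [513.9  52.1]
 [528.4 321.4]]
rack [636.4 180.6] -0.054571114193110476 res [0.8 0.3 0.3 0.7]
long grip [552.5 275.4 185.6] top pix top/side [241.9 181.3] [298.4 123.5]
short grip [571.3  94.1 144.7] top pix top/side [319.5 177.2] [322.2 167.6]
pull dir [-0.573  0.031  0.819]
tall [ 607.1 -249.7  115. ] [ 607.1 -251.2  115. ]
short [ 432.2 -170.8   75. ] [ 433.5 -169.7   75. ]
```

>>> {"name": "drive_tool", "arguments": {"steps": [[60,35,-35,5,0.06],[60,35,-35,5,0.06],[60,35,-35,5,0.06],[60,35,-35,5,0.06],[60,35,-35,5,0.06],[60,35,-35,5,0.06],[60,35,-35,5,0.02],[60,30,-30,0,0],[60,16,-18,0,0],[60,0,0,0,0]], "grip_force": 30}}

```text
clock: 2.45
ee_pos: [558.5, 264.1, 441.3]
ee_rot: [0.001, 0.018, 1.0, 0.0]
force: [-0.5, -0.2, -0.1]
opening: 60.0
```

```bash
cat >> h.py <<'E'
from scipy.spatial.transform import Rotation as Ro
def wray(st,rc):
    m=camera_model('wrist');M=np.array(m['mount'],float);q=st['ee_rot'];R=Ro.from_quat([q[1],q[2],q[3],q[0]]).as_matrix()
    d=np.array([(rc[1]-m['cx'])/m['fx'],(rc[0]-m['cy'])/m['fy'],1.])
    return R@M[:3,3]+np.array(st['ee_pos']),R@M[:3,:3]@d
def wpix(st,p):
    m=camera_model('wrist');M=np.array(m['mount'],float);q=st['ee_rot'];R=Ro.from_quat([q[1],q[2],q[3],q[0]]).as_matrix()
    c=M[:3,:3].T@(R.T@(np.array(p)-np.array(st['ee_pos']))-M[:3,3]); return np.array([m['fx']*c[0]/c[2]+m['cx'],m['fy']*c[1]/c[2]+m['cy']])
def watz(st,rc,z):
    o,d=wray(st,rc); return o+d*(z-o[2])/d[2]
E
python3 - <<'E'
from m import *
st=state();snap('wrist','w0.png')
for d in (210,170,80): print(d,wpix(st,onrod(90,d)).round(), wpix(st,onrod(-90,d)).round())
for k in outline_of('wrist','long_rod')[:2]: print(k['rect'],k['confidence'])
E
```

```text
[[699.5 312.5]
 [684.1  43.1]
 [513.9  52.1]
 [528.4 321.4]]
rack [636.4 180.6] -0.054571114193110476 res [0.8 0.3 0.3 0.7]
210 [338. 192.] [ 75. 187.]
170 [335. 211.] [110. 207.]
80 [331. 239.] [161. 236.]
[338.6, 212.1, 26.3, 67.6] 0.72
```

View pics/w0.png

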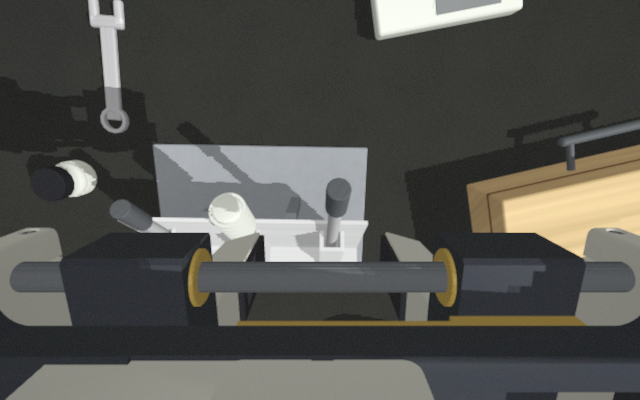

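>>> {"name": "drive_tool", "arguments": {"steps": [[60,-4,6,-30,-0.01],[60,-4,5.5,-30,-0.01],[60,0,0,-25,0],[60,0,0,-10,0],[60,0,0,0,0]]}}

```text
clock: 3.18
ee_pos: [543.4, 286.4, 345.1]
ee_rot: [-0.0, 0.021, 1.0, 0.003]
force: [0.5, 0.3, -0.5]
opening: 59.6
```

Run:
```python
from m import *
st=state();snap('wrist','w1.png');print(st['ee_pos'],st['ee_rot'],wpix(st,onrod(90,210)))
```

```text
[[699.5 312.5]
 [684.1  43.1]
 [513.9  52.1]
 [528.4 321.4]]
rack [636.4 180.6] -0.054571114193110476 res [0.8 0.3 0.3 0.7]
[543.40089497 286.39892306 345.12873245] [-1.74628153e-04  2.05475587e-02  9.99783601e-01  3.24321150e-03] [293.34042909 281.24468622]
```

View pics/w1.png

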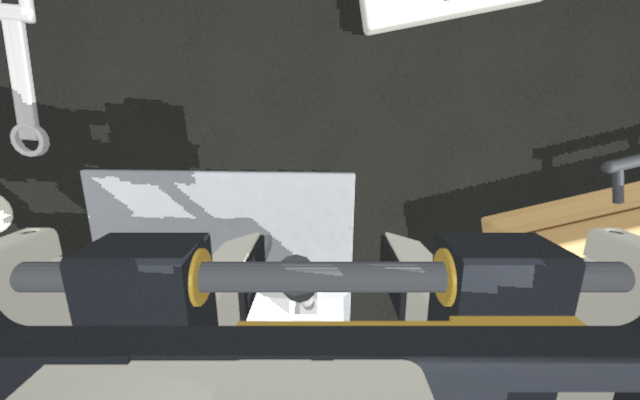

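>>> {"name": "drive_tool", "arguments": {"steps": [[60,7.5,-10,0,0],[60,0,0,0,0],[10,0,0,0,0],[10,0,0,0,0],[10,0,0,0,0],[10,0,0,0,0]], "grip_force": 30}}

```text
clock: 3.98
ee_pos: [552.6, 275.7, 348.6]
ee_rot: [0.002, 0.021, 1.0, 0.005]
force: [-0.5, 0.1, -0.2]
opening: 25.0
```

>>> {"name": "drive_tool", "arguments": {"steps": [[10,0,0,0,0],[10,0,0,0,0],[10,0,0,0,0]]}}

```text
clock: 4.35
ee_pos: [552.5, 275.7, 348.6]
ee_rot: [0.002, 0.021, 1.0, 0.005]
force: [-0.3, -1.0, 1.1]
opening: 17.3
```

>>> {"name": "drive_tool", "arguments": {"steps": [[10,-5.7,0.3,8.2,0],[10,-8.6,0.5,12.3,0],[10,-8.6,0.5,12.3,0],[10,-8.6,0.5,12.3,0],[10,-8.6,0.5,12.3,0],[10,-8.6,0.5,12.3,0],[10,-5,0.3,7,0],[10,0,0,0,0]]}}

```text
clock: 5.35
ee_pos: [494.0, 279.3, 431.9]
ee_rot: [0.003, 0.02, 1.0, 0.005]
force: [-0.5, 0.6, -2.5]
opening: 17.5
```

>>> {"name": "drive_tool", "arguments": {"steps": [[10,0,0,25,0],[10,0,0,25,0],[10,0,-10,25,0],[10,0,-20,20,0],[10,0,-30,0,0],[10,0,-30,0,0],[10,0,-30,0,0],[10,0,-30,0,0],[10,0,-20,0,0],[10,0,0,0,0]]}}

```text
clock: 6.6
ee_pos: [494.5, 103.2, 523.8]
ee_rot: [-0.002, 0.021, 1.0, 0.002]
force: [0.5, 0.3, -0.7]
opening: 17.5
```

>>> {"name": "drive_tool", "arguments": {"steps": [[10,0,0,0,0],[10,0,0,0,0],[10,0,0,0,0],[10,0,0,0,0]], "grip_force": 4}}

```text
clock: 7.1
ee_pos: [494.5, 106.3, 523.0]
ee_rot: [-0.002, 0.02, 1.0, 0.003]
force: [-0.3, -0.3, -1.8]
opening: 17.9
```

Run:
```python
from h import *
a=snap('side','s1.png');cv2.imwrite('pics/s1c.png',cv2.resize(a[0:320,150:500],None,fx=1.8,fy=1.8))
print(state()['ee_pos'])
```

```text
[494.47823222 106.37182682 523.01006898]
```

View pics/s1c.png

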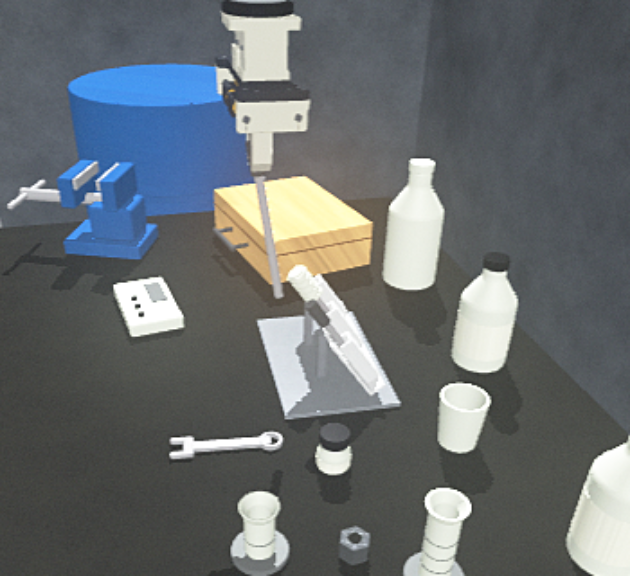

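>>> {"name": "drive_tool", "arguments": {"steps": [[10,0,-15,0,0],[10,0,-25,0,0],[10,0,-30,0,0],[10,5,-30,0,0],[10,10,-30,0,0],[10,10,-30,0,0],[10,10,-30,0,0],[10,10,-30,0,0],[10,10,-25,0,0],[10,5,-15,0,0]], "grip_force": 10}}

```text
clock: 8.4
ee_pos: [552.2, -170.9, 524.1]
ee_rot: [-0.002, 0.021, 1.0, 0.001]
force: [0.2, 0.0, -2.6]
opening: 17.5
```

>>> {"name": "drive_tool", "arguments": {"steps": [[10,10,-25,0,0],[10,10,-25,0,0],[10,5,-15,0,0],[10,2,-5,0,0],[10,0,0,0,0],[10,0,0,0,0]]}}

```text
clock: 9.15
ee_pos: [578.7, -243.5, 524.1]
ee_rot: [-0.002, 0.021, 1.0, 0.002]
force: [-0.5, 0.8, -0.8]
opening: 17.5
```

Run:
```python
from h import *
a=snap('side','s2.png');b=snap('top','t2.png')
print(state()['ee_pos'])
A=cv2.resize(a[130:350,310:470],None,fx=2.6,fy=2.6);B=cv2.resize(b[60:280,390:500],None,fx=2.6,fy=2.6)
cv2.imwrite('pics/st2.png',np.hstack([A,B]))
for c in('side','top'):
  for k in outline_of(c,'long_rod')[:1]: print(c,k['rect'],k['confidence'])
  for k in pinpoint(c,'long_rod')[:1]: print(c,k)
```

```text
[ 578.77170977 -243.49270489  524.17490517]
side [398.0, 199.7, 14.7, 111.6] 0.74
side {'point': [254.9, 397.4], 'confidence': 0.62}
top {'point': [156.1, 459.2], 'confidence': 0.47}
```

View pics/st2.png

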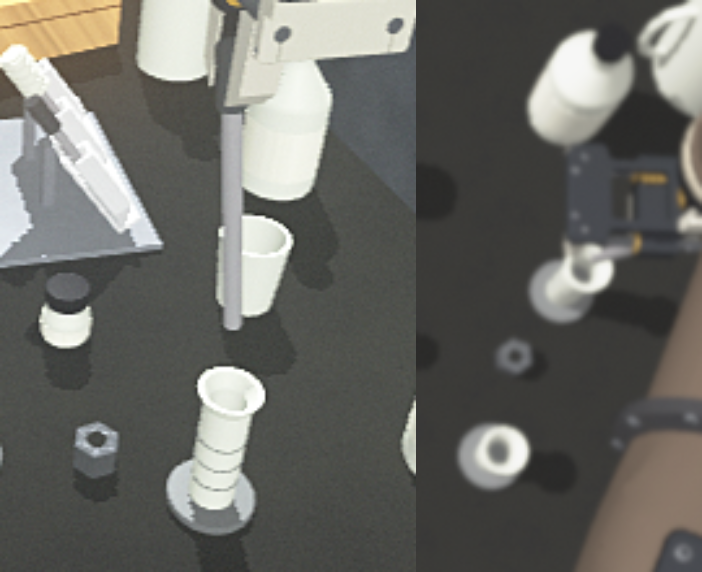

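Run:
```python
from h import *
for t in ((157,451),(156.1,459.2)): print(tri(ray('side',(255.5,399.2)),ray('top',t)))
g=np.array([578.8,-243.5,365.2])
o,d=ray('side',(255.5,399.2))
for dy in (-8,0,8):
  for z in (170,173,176):
    p=o+d*(z-o[2])/d[2];print(z,(p-g).round(1),np.linalg.norm(p-g));
  break
```

```text
(array([ 613.52705172, -228.23307059,  151.78140408]), np.float64(0.1424582651998754))
(array([ 608.39033577, -243.03635188,  166.96204919]), np.float64(7.618484343060753))
170 [  23.6   -2.6 -195.2] 196.63341187103256
173 [  21.7   -5.6 -192.2] 193.504586261256
176 [  19.9   -8.5 -189.2] 190.43480744553358
```

>>> {"name": "drive_tool", "arguments": {"steps": [[10,7,-4,0,0],[10,0,0,0,0],[10,0,0,-20,0],[10,0,0,-20,0],[10,0,0,-20,0],[10,0,0,-10,0],[10,0,0,0,0]], "grip_force": 5}}

```text
clock: 10.32
ee_pos: [586.8, -248.5, 452.7]
ee_rot: [-0.002, 0.021, 1.0, 0.001]
force: [0.3, -0.5, -0.7]
opening: 17.6
```

Run:
```python
from h import *
a=snap('side','s3.png')
cv2.imwrite('pics/s3c.png',cv2.resize(a[150:350,330:470],None,fx=3,fy=3,interpolation=2));print(state()['ee_pos'],state()['force'])
```

```text
[ 586.91186216 -248.5853864   453.20620655] [-0.47250592  0.04539305 -1.29770775]
```

View pics/s3c.png

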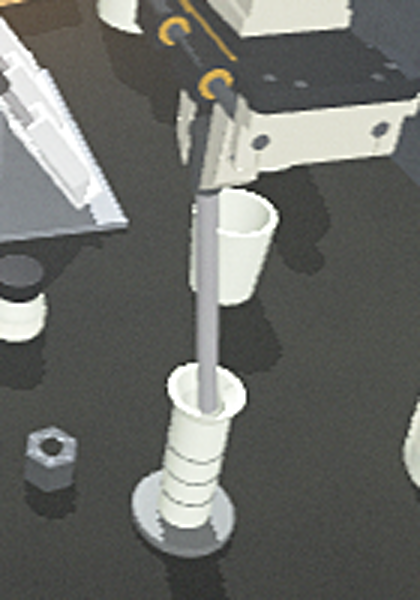

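>>> {"name": "drive_tool", "arguments": {"steps": [[10,2,0,-12,0],[10,2,0,-12,0],[10,3,0,-6,0],[10,4,0,0,0],[10,4,0,0,0],[10,0,0,0,0]], "grip_force": 5}}

```text
clock: 11.12
ee_pos: [603.5, -248.8, 422.6]
ee_rot: [-0.0, 0.021, 1.0, 0.001]
force: [0.5, -0.9, -1.9]
opening: 17.7
```

>>> {"name": "drive_tool", "arguments": {"steps": [[10,1,0,-15,0],[10,0,0,-15,0],[10,0,0,-12,0],[10,0,0,-5,0],[10,0,0,0,0]]}}

```text
clock: 11.75
ee_pos: [604.1, -248.6, 371.5]
ee_rot: [-0.001, 0.021, 1.0, 0.001]
force: [0.2, 0.1, -1.5]
opening: 17.5
```

>>> {"name": "drive_tool", "arguments": {"steps": [[10,0,0,-4,0],[10,0,0,0,0],[40,0,0,0,0],[50,0,0,0,0],[50,0,0,0,0],[50,0,0,0,0]]}}

```text
clock: 12.5
ee_pos: [604.6, -249.0, 369.2]
ee_rot: [0.001, 0.021, 1.0, 0.001]
force: [0.4, 0.0, -0.4]
opening: 48.7
```

>>> {"name": "drive_tool", "arguments": {"steps": [[50,0,0,20,0],[50,0,0,30,0],[50,0,0,35,0],[50,0,0,25,0],[50,0,0,5,0]]}}

```text
clock: 13.12
ee_pos: [604.0, -248.7, 486.5]
ee_rot: [-0.0, 0.021, 1.0, 0.001]
force: [-0.2, -0.0, -0.3]
opening: 49.6
```

Run:
```python
from h import *
a=snap('side','s4.png')
cv2.imwrite('pics/s4c.png',cv2.resize(a[150:350,330:470],None,fx=3,fy=3,interpolation=2));print(state()['ee_pos'],state()['force'])
```

```text
[ 603.96127241 -248.61398939  486.08649564] [-0.09112816 -0.00773999  0.60552165]
```

View pics/s4c.png

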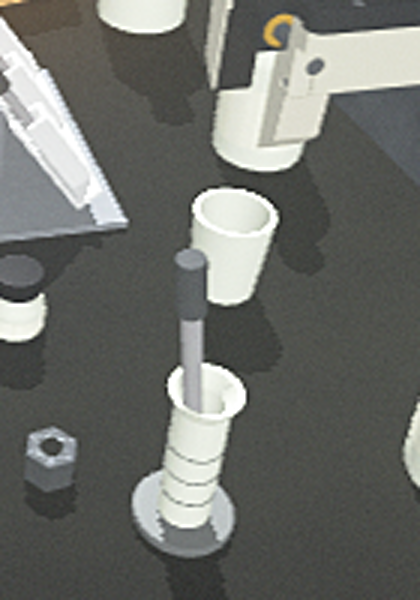

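>>> {"name": "drive_tool", "arguments": {"steps": [[50,-3,30,0,0],[50,-4,42,0,0],[50,-4,42,-5,0],[50,-4,42,-10,0],[50,-4,42,-15,0],[50,-4,42,-15,0],[50,-4,40,-15,0],[50,-3,25,-10,-0.01],[50,0,8,0,0],[50,0,0,0,0]]}}

```text
clock: 14.42
ee_pos: [568.2, 73.3, 401.1]
ee_rot: [-0.009, 0.027, 1.0, -0.0]
force: [0.3, 0.2, -0.4]
opening: 49.9
```

Run:
```python
from m import *
st=state();a=snap('wrist','w2.png');cv2.imwrite('pics/w2c.png',a[120:340])
print(st['ee_pos'],[wpix(st,onrod(-90,d)).round() for d in(160,120,80)])
for k in outline_of('wrist','short_rod')[:2]: print(k['rect'],k['confidence'])
```

```text
[[699.5 312.5]
 [684.1  43.1]
 [513.9  52.1]
 [528.4 321.4]]
rack [636.4 180.6] -0.054571114193110476 res [0.8 0.3 0.3 0.7]
[568.2303628   73.28694941 401.08531576] [array([352., 210.]), array([348., 227.]), array([344., 240.])]
[351.6, 224.8, 26.1, 58.3] 0.71
```

View pics/w2c.png

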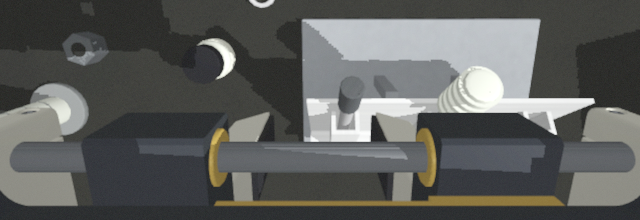

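>>> {"name": "drive_tool", "arguments": {"steps": [[50,1,12,-10,0],[50,0,6,-25,0],[50,0,0,-25,0],[50,0,0,-18,0],[50,0,0,-6,0],[50,0,0,0,0]]}}

```text
clock: 15.28
ee_pos: [570.6, 88.9, 314.7]
ee_rot: [-0.007, 0.031, 1.0, -0.0]
force: [0.9, -0.8, 0.3]
opening: 50.1
```

>>> {"name": "drive_tool", "arguments": {"steps": [[50,0,5,-5,0],[50,0,0,0,0],[10,0,0,0,0],[10,0,0,0,0],[10,0,0,0,0],[10,0,0,0,0],[10,0,0,0,0],[10,0,0,0,0]], "grip_force": 30}}

```text
clock: 16.27
ee_pos: [571.4, 94.3, 311.4]
ee_rot: [-0.005, 0.031, 1.0, 0.001]
force: [-0.6, 0.2, -0.3]
opening: 17.1
```

>>> {"name": "drive_tool", "arguments": {"steps": [[10,-5.7,0.3,8.2,0],[10,-8.6,0.5,12.3,0],[10,-8.6,0.5,12.3,0],[10,-8.6,0.5,12.3,0],[10,-8.6,0.5,12.3,0],[10,-8.6,0.5,12.3,0],[10,-5,0.3,7,0],[10,0,0,0,0]]}}

```text
clock: 17.27
ee_pos: [513.1, 97.5, 394.8]
ee_rot: [-0.004, 0.031, 1.0, 0.001]
force: [-0.2, -0.3, -1.0]
opening: 17.1
```

>>> {"name": "drive_tool", "arguments": {"steps": [[10,-5,0,20,0],[10,-10,-10,25,0],[10,-10,-20,20,0],[10,-10,-30,10,0],[10,-10,-30,0,0],[10,-5,-30,0,0],[10,0,-20,0,0],[10,0,-10,0,0],[10,0,0,0,0]]}}

```text
clock: 18.4
ee_pos: [461.9, -56.2, 468.5]
ee_rot: [-0.007, 0.031, 1.0, -0.0]
force: [0.6, -0.3, -1.6]
opening: 17.6
```

>>> {"name": "drive_tool", "arguments": {"steps": [[10,0,0,0,0],[10,0,0,0,0],[10,0,0,0,0],[10,0,0,0,0]], "grip_force": 4}}

```text
clock: 18.9
ee_pos: [462.4, -53.6, 468.1]
ee_rot: [-0.007, 0.029, 1.0, 0.0]
force: [-0.0, -0.1, -0.4]
opening: 17.7
```

>>> {"name": "drive_tool", "arguments": {"steps": [[10,-5,-12,0,0],[10,-10,-20,0,0],[10,-10,-25,0,0],[10,-8,-22,0,0],[10,-3,-10,0,0],[10,0,-5,0,0],[10,0,0,0,0],[10,0,0,0,0]], "grip_force": 6}}

```text
clock: 19.9
ee_pos: [423.9, -152.3, 468.2]
ee_rot: [-0.007, 0.029, 1.0, -0.0]
force: [-0.9, -0.4, -0.3]
opening: 17.8
```

Run:
```python
from h import *
a=snap('side','s5.png')
print(state()['ee_pos'])
cv2.imwrite('pics/s5c.png',cv2.resize(a[130:330,230:380],None,fx=3,fy=3,interpolation=2))
for k in outline_of('side','short_rod')[:1]: print(k['rect'],k['confidence'])
for k in pinpoint('side','short_rod')[:1]: print(k)
```

```text
[ 423.88760396 -152.26213326  468.21605507]
[309.5, 204.2, 42.8, 45.6] 0.6
{'point': [225.8, 327.9], 'confidence': 0.91}
```

View pics/s5c.png

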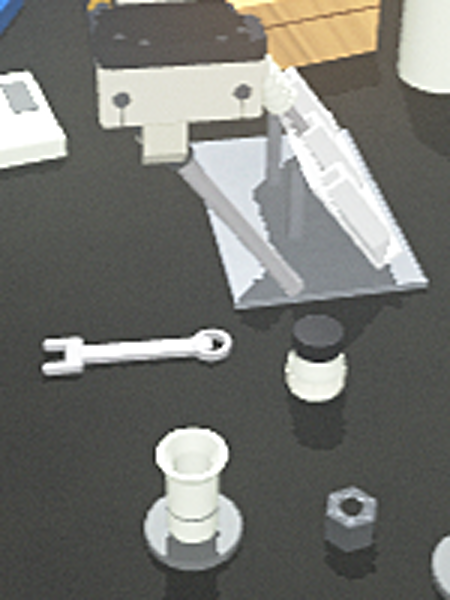

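>>> {"name": "drive_tool", "arguments": {"steps": [[10,0,0,0,0],[10,0,0,0,0],[10,35,0,20,0],[10,15,0,0,0],[10,5,0,0,0],[10,-5,0,0,0],[10,-8,0,-5,0],[10,-8,0,-5,0],[10,-5,0,0,0],[10,0,0,0,0]], "grip_force": 3}}

```text
clock: 21.3
ee_pos: [448.7, -152.3, 475.6]
ee_rot: [-0.01, 0.029, 1.0, 0.001]
force: [0.6, -0.0, -0.4]
opening: 17.8
```

```bash
cat > f.py <<'E'
from h import *
a=snap('side','s6.png');st=state();p=np.array(st['ee_pos']);g=p-[0,0,159]
print(p.round(1))
for k in outline_of('side','short_rod')[:1]: print(k['rect'],k['confidence'])
for k in pinpoint('side','short_rod')[:1]:
    print(k); o,d=ray('side',k['point'])
    for z in np.arange(g[2]-150,g[2]-90,4):
        q=o+d*(z-o[2])/d[2]; print(z.round(),(q-g).round(1),np.linalg.norm(q-g).round(1)) if abs(np.linalg.norm(q-g)-146)<12 and abs(q[1]-g[1])<20 else 0
E
python3 f.py
```

```text
[ 449.  -152.3  475.6]
[306.1, 198.8, 29.8, 69.8] 0.6
{'point': [230.1, 321.5], 'confidence': 0.84}
167.0 [  43.5    7.7 -150. ] 156.4
171.0 [  42.1    2.9 -146. ] 152.0
175.0 [  40.6   -1.9 -142. ] 147.7
179.0 [  39.2   -6.7 -138. ] 143.6
183.0 [  37.8  -11.5 -134. ] 139.7
187.0 [  36.3  -16.3 -130. ] 136.0
```

>>> {"name": "drive_tool", "arguments": {"steps": [[10,-10,0,0,0],[10,-15,0,0,0],[10,-10,0,0,0],[10,-3,0,0,0],[10,0,0,0,0],[10,30,0,15,0],[10,10,0,0,0],[10,0,0,0,0],[10,-3,0,0,0],[10,0,0,0,0]]}}

```text
clock: 22.7
ee_pos: [445.0, -152.5, 489.7]
ee_rot: [-0.011, 0.029, 1.0, 0.001]
force: [-0.4, 0.4, -1.2]
opening: 17.9
```

```bash
python3 f.py
```

```text
[ 445.1 -152.4  489.8]
[298.7, 189.9, 25.6, 76.7] 0.88
{'point': [227.5, 313.5], 'confidence': 0.73}
181.0 [  30.1    1.5 -150. ] 153.0
185.0 [  28.8   -3.5 -146. ] 148.8
189.0 [  27.5   -8.4 -142. ] 144.9
193.0 [  26.1  -13.3 -138. ] 141.1
197.0 [  24.8  -18.2 -134. ] 137.5
```

>>> {"name": "drive_tool", "arguments": {"steps": [[10,-8,-4,-5,0],[10,-12,-4,-10,0],[10,-8,-3,-10,0],[10,-4,-2,-8,0],[10,0,0,0,0],[10,0,0,0,0]]}}

```text
clock: 23.6
ee_pos: [411.0, -166.5, 455.1]
ee_rot: [-0.01, 0.029, 1.0, 0.001]
force: [0.2, -0.8, -1.3]
opening: 18.1
```

```bash
cat >> f.py <<'E'
k=outline_of('side','short_rod')[0];r=k['region'];rows=np.where(r.any(1))[0]
for y in (rows[-1],rows[-1]-3,rows[-1]-8,rows[0]+3): c=np.where(r[y])[0];print(y,c.min(),c.max())
A=cv2.resize(a[130:330,230:380],None,fx=3,fy=3,interpolation=2);cv2.imwrite('pics/s6c.png',A)
print(st['ee_rot'])
E
python3 f.py
```

```text
[ 411.  -166.5  455.1]
[284.7, 222.6, 21.4, 55.7] 0.87
{'point': [247.3, 294.5], 'confidence': 0.91}
146.0 [  27.     9.1 -150. ] 152.7
150.0 [  26.1    4.6 -146. ] 148.4
154.0 [  25.2    0.2 -142. ] 144.2
158.0 [  24.3   -4.3 -138. ] 140.2
162.0 [  23.4   -8.8 -134. ] 136.3
251 292 294
248 290 295
243 288 294
200 274 282
[-1.04085332e-02  2.93951055e-02  9.99513408e-01  7.33683969e-04]
```

View pics/s6c.png

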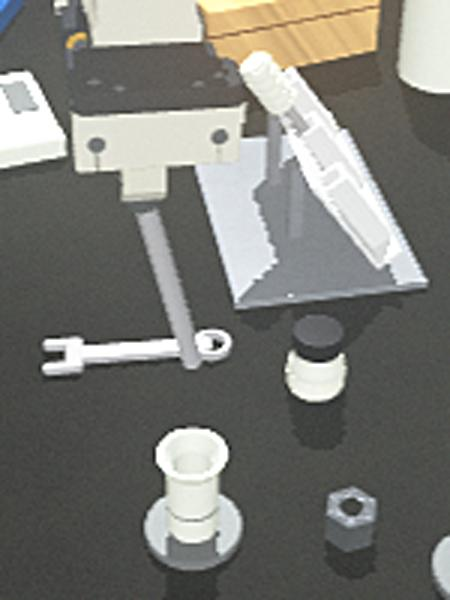

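>>> {"name": "drive_tool", "arguments": {"steps": [[10,0,0,-12,0],[10,0,0,-18,0],[10,0,0,-18,0],[10,0,0,-15,0],[10,0,0,-7,0],[10,0,0,0,0]]}}

```text
clock: 24.55
ee_pos: [411.0, -165.9, 380.5]
ee_rot: [-0.011, 0.029, 1.0, 0.001]
force: [-0.4, 0.6, -0.5]
opening: 18.2
```

```bash
python3 f.py|tail -6
```

```text
88.0 [  18.6  -18.  -134. ] 136.5
281 293 294
278 291 296
273 289 295
236 276 283
[-1.03952545e-02  2.88159020e-02  9.99530521e-01  5.66506060e-04]
```

View pics/s6c.png

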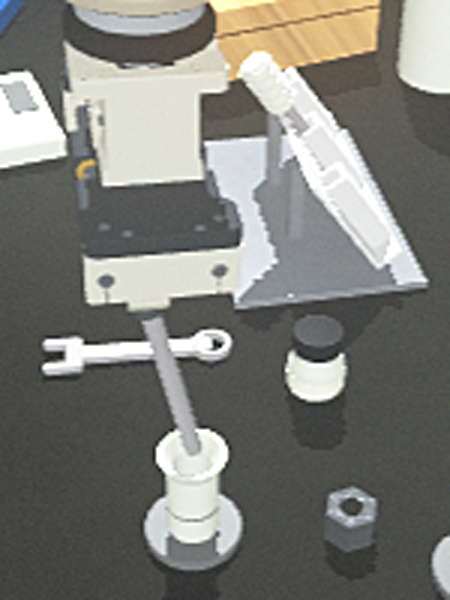

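>>> {"name": "drive_tool", "arguments": {"steps": [[10,1,0,-10,0],[10,2,0,-10,0],[10,4,0,-5,0],[10,5,0,0,0],[10,5,0,0,0],[10,2,0,0,0],[10,0,0,0,0]], "grip_force": 4}}

```text
clock: 25.62
ee_pos: [432.2, -166.2, 355.3]
ee_rot: [-0.009, 0.029, 1.0, 0.0]
force: [-0.1, -0.2, -0.9]
opening: 17.6
```

>>> {"name": "drive_tool", "arguments": {"steps": [[10,1,0,-10,0],[10,1,-1,-12,0],[10,1,-1,-6,0],[10,1,0,-3,0],[10,0,0,0,0]]}}

```text
clock: 26.25
ee_pos: [436.1, -168.3, 321.8]
ee_rot: [-0.009, 0.029, 1.0, 0.0]
force: [-0.6, 0.4, 1.1]
opening: 17.7
```

Run:
```python
from h import *
st=state();print(st['ee_pos'],st['force'],st['ee_rot'])
for c in ('side','top'):
    im=snap(c,c+'7.png')
    for n in ('short_rod','short_tube'):
        for k in outline_of(c,n)[:1]:
            r=k['region'];rows=np.where(r.any(1))[0];print(c,n,k['rect'],k['confidence'])
            if n=='short_rod':
                for y in rows[::6]: w=np.where(r[y])[0];print(y,w.min(),w.max())
```

```text
[ 436.12371211 -168.33089453  321.82728943] [-0.63789554  0.37337166  1.05155218] [-9.27637041e-03  2.87802627e-02  9.99542632e-01  4.15276308e-04]
side short_rod [294.1, 270.1, 7.5, 29.9] 0.62
259 291 294
265 290 295
271 291 296
277 291 297
283 292 297
side short_tube [295.1, 297.9, 28.9, 45.9] 0.75
top short_tube [418.9, 238.4, 14.8, 19.0] 0.71
```

>>> {"name": "drive_tool", "arguments": {"steps": [[10,0,0,-3,0],[10,0,0,-3,0],[10,0,0,0,0],[19,0,0,0,0],[22,0,0,0,0],[30,0,0,0,0],[40,0,0,0,0],[50,0,0,0,0],[50,0,0,0,0]]}}

```text
clock: 27.68
ee_pos: [436.6, -168.4, 316.9]
ee_rot: [-0.008, 0.029, 1.0, 0.0]
force: [0.5, -0.3, 0.8]
opening: 49.1
```

```bash
cat > v.py <<'E'
from m import *
import sys
st=state();print(st['ee_pos'].round(1),st['force'].round(1),st['opening'])
def axis(cam,n):
    k=outline_of(cam,n)
    if not k: print(cam,n,'none');return
    r=k[0]['region'];rows=np.where(r.any(1))[0]
    print(cam,n,np.round(k[0]['rect'],1),round(k[0]['confidence'],2),[(int(y),float(np.where(r[y])[0].mean().round(1)),int(r[y].sum())) for y in rows[::max(1,len(rows)//8)]])
for c in ('side','top'):
    snap(c,'v_%s_%s.png'%(c,sys.argv[1]))
    axis(c,'short_rod');axis(c,'long_rod')
for n,p,l in(('short',(433,-170.3),160),('long',(607,-250.3),210)):
    for c in('side','top'): print('upright',n,c,'top',pix(c,np.r_[p,12+l]).round(1),'neck',pix(c,np.r_[p,12+l-40]).round(1),'d/dx +10mm',(pix(c,np.r_[p[0]+10,p[1],12+l])-pix(c,np.r_[p,12.+l])).round(1),'d/dy',(pix(c,np.r_[p[0],p[1]+10,12+l])-pix(c,np.r_[p,12.+l])).round(1))
E
python3 v.py 1
```

```text
[[699.5 312.5]
 [684.1  43.1]
 [513.9  52.1]
 [528.4 321.4]]
rack [636.4 180.6] -0.054571114193110476 res [0.8 0.3 0.3 0.7]
[ 436.6 -168.4  316.9] [ 0.5 -0.3  0.8] 49.09845567260812
side short_rod [341.1 193.6  56.1  79.1] 0.44 [(153, 326.0, 3), (162, 331.0, 7), (171, 329.6, 21), (180, 333.0, 31), (189, 338.0, 31), (198, 337.5, 42), (207, 337.5, 50), (216, 341.0, 53), (225, 344.5, 50)]
side long_rod [393.4 258.8  10.2  51.2] 0.84 [(233, 393.0, 7), (239, 393.0, 11), (245, 393.0, 11), (251, 393.0, 11), (257, 393.5, 6), (263, 393.5, 6), (269, 393.0, 5), (275, 392.5, 6), (281, 393.0, 7)]
top short_rod none
top long_rod [462.5 163.4  18.2   7.5] 0.51 [(161, 466.5, 6), (162, 466.0, 9), (163, 465.5, 10), (164, 464.5, 12), (165, 462.5, 14), (166, 460.5, 14), (167, 456.0, 5)]
upright short side top [293.1 241.4] neck [293.4 258.1] d/dx +10mm [ 5.5 -0.8] d/dy [-1.1 -3.5]
upright short top top [431.4 229.4] neck [428.  230.9] d/dx +10mm [-0.1 -4.2] d/dy [-4.2 -0. ]
upright long side top [407.4 232.9] neck [403.8 251.4] d/dx +10mm [ 5.6 -0.9] d/dy [-2.7 -3.7]
upright long top top [468.1 152.6] neck [463.4 156.7] d/dx +10mm [-0.2 -4.2] d/dy [-4.3 -0. ]
```

>>> {"name": "drive_tool", "arguments": {"steps": [[50,0,0,15,0],[50,0,0,25,0],[50,0,0,25,0],[50,0,0,15,0],[50,0,0,0,0]]}}

```text
clock: 28.6
ee_pos: [436.3, -168.9, 403.1]
ee_rot: [-0.007, 0.029, 1.0, 0.0]
force: [-0.3, -0.5, 0.1]
opening: 50.1
```

```bash
python3 v.py 2 | grep -E '^(side|top) short|^\['
python3 - <<'E'
from m import *
import sys
# raw image dark-grip check
a=cv2.imread('pics/v_side_2.png')
g=a[225:275,275:315].min(2)
for y in range(225,290,4): print(y,''.join('#' if v<75 else '+' if v<150 else '.' for v in a[y,275:315].max(1)))
E
```

```text
[[699.5 312.5]
[ 436.3 -168.9  403.1] [-0.3 -0.5  0.1] 50.06282788643222
side short_rod [296.4 261.9   6.9  52. ] 0.83 [(238, 295.5, 4), (244, 295.5, 10), (250, 295.5, 10), (256, 295.5, 10), (262, 296.0, 7), (268, 296.0, 7), (274, 296.0, 7), (280, 296.5, 6), (286, 296.0, 5)]
top short_rod [447.4 168.9  25.1  25.9] 0.38 [(155, 455.0, 5), (158, 455.0, 13), (161, 450.5, 20), (164, 446.0, 19), (167, 443.5, 18), (170, 446.0, 25), (173, 446.0, 23), (176, 445.0, 21), (179, 445.0, 17), (182, 446.0, 9)]
[[699.5 312.5]
 [684.1  43.1]
 [513.9  52.1]
 [528.4 321.4]]
rack [636.4 180.6] -0.054571114193110476 res [0.8 0.3 0.3 0.7]
225 +++++++++++++#+...............#+.......+
229 +++++++++++++++++++++++++++++++#+..++.++
233 +++++++++++++++++++++++++++++++++#######
237 +++++++++++++++++++####+++++++++++++####
241 ++++++#++++##++#++.......+.....+#+++++++
245 .................++++++++++##...++++++++
249 .......+++++#####+++++++++...++#++++++++
253 ++++++++++++++++++++++++++++++++++++++++
257 ++++++++++++++++++++++++++++++++++++++++
261 +++++++++++++++++#+.....++++++++++++++++
265 +++++++++++++++++#+.....++++++++++++++++
269 +++++++++++++++++#+.....++#+++++++++++++
273 ++++++++++###...........+###++++++++++++
277 ++++++##......................##++++++++
281 +++++##........................+#+++++++
285 ++#+#+##......................#+++++++++
289 +++++++++#..................+#++++++++++
```

Run:
```python
from h import *
snap('side','e.png')
for n in ('brush','jar','nut','meter','spanner'):
    k=pinpoint('side',n); print(n,[(np.round(q['point']),round(q['confidence'],2)) for q in k[:1]])
print(outline_of('side','short_rod')[0]['rect'])
job_done()
```

```text
brush []
jar [(array([199., 339.]), 0.7)]
nut [(array([309., 346.]), 0.77)]
meter []
spanner [(array([247., 275.]), 0.7)]
[295.2, 261.9, 4.5, 44.4]
the job is handed in; nothing more can be done
```

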